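Load the strip press and set its timer

ROBOT

A 7-joint arm with a two-finger parallel gripper is mounted at the origin on the work surface. World frame = base frame: x ahead of the robot, y to its left, z up, the work surface at z = 0. Lengths are in m, angles in rad, forces in N, time in s.
With the tool pointing down it reaches from about 0.4 to 0.85 m from the base axis. Payload 4.5 kg.
Tool frame: the origin (TCP) lies midway between the tips of the shut fingers; the grasp point (between the pads) lies 19 mm behind it (robot.grip_point_offset is the distance from the TCP to the grasp point, in m); z points along the fingers, y is the line along which they close (so a half turn about z gives the same grasp; the last joint's range is limited). The gripper opens to 85 mm and grips with 20 to 120 N. Pads are 22 mm wide; open, the fingers measure 114 mm over their backs; the gripper's body (76 mm by 85 mm) begins 54 mm behind the grasp point. The pads swing forward as they close: fully open they stand 13 mm farther back than shut.
Start: joints at [1.278, 0.689, -0.195, 1.565, 0.157, 0.902, -0.215], TCP at [0.201, -0.592, 0.231] pointing down, gripper open.
Joint ranges: [-3.01, 3.01], [-0.46, 2.08], [-1.47, 1.51], [0.13, 2.56], [-1, 4.14], [0.04, 2.09], [-2.66, 2.66]. Speed limits (rad/s): [2.57, 2.57, 3.14, 3.14, 3.14, 3.14, 3.14].

INTERFACE

Orientations are given as a unit quaternion [w, x, y, z].
In Python, from station import robot gives the robot as it stands. The module is installed in compiled form; this text tells all that it offers.
- The arm moves only by the tool carry_out, never from a script. Its argument "rows" is a list of rows, each an object with "fingers": the opening, from 0 (shut) to 1 (fully open); "offset": the shift along the tool's x, y, z in cm, a list of three; "rotation": the turn, a rotation vector about the tool's x, y, z in degrees, a list of three. In form: [{"fingers": fingers, "offset": [dx, dy, dz], "rotation": [ax, ay, az]}, ...]. A call has 1 to 8 rows; each row is the pose to reach, as a shift and turn from the pose commanded when the call began, along the tool's axes at that moment; what a row does not reach only later rows make up. A row lasts 1/8 s, in which the tool goes at most 62.5 mm and 10.7 degrees, less where a joint would pass 70% of its speed; a pose out of reach is approached as far as the arm can. A call with a gripper value outside its range is refused whole. The fingers move at their own pace and stop on an object; the grip force is fixed at half the most. Time passes only in rows, so rows that repeat a pose let the fingers close. It gives the time, the measured TCP pose, the force, the opening and the grip force at its end, in the units of the state.
- robot.sense(): the state, without advancing time (a new reading comes with each control period).
- robot.capture(name): name is "scene" or "top"; returns a dict with "image" (400x640x3 uint8, blue, green, red), "vfov" (degrees; the focal length in pixels is half the picture's height over the tangent of half this angle, whatever the lens; pixels are square), "cx", "cy" (the principal point, pixels), "R" (3x3) and "t" (3): a world point X has camera coordinates R X + t. Camera axes: x right, y down, z forward; pixel columns grow to the right and rows downward; lengths in m; the calibration is good to about 2 mm. A picture is of the moment at which its call begins. There is no depth.
- robot.hand_in(): hands the job in; it is judged then, once.
Trained networks look in the newest picture that a camera, given by its name, has taken for a name from the list of things; names that differ only in an ending like _2 or _b are one class to them, and where a whole thing is asked for, a point or a joint stands for the part that bears it (a point fixed in the world has none). Each returns a list of dicts, best first, with "p" (0 to 1); they miss things now and then, are a little off and sometimes report something else, mostly with a low value. They report only what shows in the picture. A call takes as long as a camera call. They do not tell look-alikes from the thing itself.
- robot.recognise(camera, query): "point" ([column, row] in pixels, amid what is visible of it).
- robot.trace(camera, query): "region" (400x640 bool, what is visible of it) and "point" ([column, row] in pixels, amid what is visible of it).
The state is a dict: "clock": time; "q": joint angles; "joint_velocities": joint speeds; "joint_torque": joint torques, N m; "position": TCP position; "tcp_rot": TCP orientation; "force": force on the tool from outside, world axes, zero at the start; "torque": the same for the moment, N m; "finger_gap": opening from 0.0 (shut) to 1.0 (fully open); "grasp_force": force on a finger pad.
Only numpy, scipy, OpenCV 4.12 (cv2) and the standard library are available. Lean on these libraries where they do the work, as an engineer would, in place of code of your own. Each camera call takes 0.05 s, during which the arm holds its last target. There are 200 camera calls.

TASK

Open the strip press by lifting its platen off the guide rod and parking it on the black rubber mat, then pick every dark walnut bar out of the crate (two to four of them) and lay them flat on the press bed side by side, lengthwise on the yellow marks, with at least one on each side of the middle so that the platen will sit level. Then lower the platen back over the rod, square to the bed and without letting it drop, until it rests level on all the bars, let go, and only then push the green timer button fully in. Leave the pale wood and the bolts in the crate, and do not disturb the glue bottle, the tape roll or the screwdriver.

Things in the scene. Friction and masses are not known exactly. Their poses are not given: they have to be found in the camera images.
- bed: fixed grey press bed, 240 (x) x 250 (y) x 20 mm, origin at the centre of its underside. A steel guide rod, 16 mm across, tip tapered over 12 mm, stands on it at x = +85 mm, y = 0 and reaches 170 mm above the origin. Four painted yellow marks 110 x 22 mm run along the bed's x, centred at x = -10 mm and y = -75, -25, +25, +75 mm; the bars go there lengthwise
- rod_foot (a point): the rod's axis at the bed's top, 150 mm under the rod's tip
- platen: loose plywood platen, about 0.45 kg, 18 mm thick, x -195 to +25 mm, y -90 to +90 mm. Origin: axis of its 21 mm bore, at the underside; z up. A 36 mm square guide block on top makes the bore 42 mm long. Red grip bar at x = -85 mm over the centre of mass. At first it lies on the bed, the rod in the bore; at the end 18 mm higher on the bars, its x along the bed's x
- platen_grip (a point): point in the platen's red grip, 45 mm above the platen's underside. The grip is 70 (x) x 20 (y) mm, from the plate's top (18 mm) to 62 mm above the underside; pinch it across y
- mat: fixed black rubber mat, 250 x 250 x 4 mm, on which to park the platen; origin at the centre of its underside
- crate: fixed blue open crate, 180 (x) x 320 (y) x 50 mm outside, walls and floor 6 mm; origin at the centre of its underside. It may stand left or right of the bed, the mat opposite
- bar0: dark walnut bar (target), 100 (x) x 18 x 18 mm, 25 g, origin at its centre, x along its length; lies in the crate across the two pale battens, its underside some 22 mm above the crate's underside. May be absent
- bar1: dark walnut bar (target), 100 (x) x 18 x 18 mm, 25 g, origin at its centre, x along its length; lies in the crate across the two pale battens, its underside some 22 mm above the crate's underside. May be absent
- bar2: dark walnut bar (target), 100 (x) x 18 x 18 mm, 25 g, origin at its centre, x along its length; lies in the crate across the two pale battens, its underside some 22 mm above the crate's underside. May be absent
- bar3: dark walnut bar (target), 100 (x) x 18 x 18 mm, 25 g, origin at its centre, x along its length; lies in the crate across the two pale battens, its underside some 22 mm above the crate's underside. May be absent
- offcut: pale bar of the same size as a walnut bar, origin at its centre, in the crate among them; not wanted
- batten0: pale batten 18 x 250 (y) x 16 mm lying along the crate on its floor under the bars, about 33 mm to one side of the crate's middle; origin at its centre; stays in the crate
- batten1: pale batten 18 x 250 (y) x 16 mm lying along the crate on its floor under the bars, about 33 mm to one side of the crate's middle; origin at its centre; stays in the crate
- bolt0: steel bolt 63 mm long (y) with a 15 mm head, lying on the crate's floor near a long wall; origin near its middle; stays in the crate
- bolt1: steel bolt 63 mm long (y) with a 15 mm head, lying on the crate's floor near a long wall; origin near its middle; stays in the crate
- bolt2: steel bolt 63 mm long (y) with a 15 mm head, lying on the crate's floor near a long wall; origin near its middle; stays in the crate
- bolt3: steel bolt 63 mm long (y) with a 15 mm head, lying on the crate's floor near a long wall; origin near its middle; stays in the crate
- timer: fixed grey timer box 70 x 90 x 30 mm beyond the bed on one side, origin at the centre of its underside; the green button is on its top
- start_top (a point): centre of the top face of the green button (28 mm across)
- start (a joint): travel of the green button: 0 out, 0.006 m fully in, sprung, about 5 N to push fully in
- tape: bystander: yellow roll of tape lying flat, 90 mm across, 24 mm high, origin at the centre of its underside
- glue: bystander: white glue bottle, 50 mm across, 115 mm tall, origin at the centre of its underside
- driver: bystander: screwdriver lying on the bench beyond the bed, about 160 mm long; origin near its middle
Things that resemble listed ones, but are neither listed nor needed, are in the scene too. What is shaped like the timer but blue or purple is not meant.

How it is judged:
On the way, in this order (a step that is already met when the one before it is completed fails the run):
1. the platen is parked on the mat, released (horizontal distance between platen_grip and mat below 0.09 m and height (world z) of platen below 0.012 m and angle between platen's own z axis and vertical below 0.06 rad and contact force between the fingers and platen below 0.1 N), for 0.2 s.
2. every walnut bar lies flat and lengthwise on the bed (x of bar0 in the frame of bed between -0.055 and 0.045 m and y of bar0 in the frame of bed between -0.086 and 0.086 m and z of bar0 in the frame of bed between 0.024 and 0.034 m and angle between the x axis of each of bar0, bar1, bar2, bar3 and the x axis of bed, either way round below 0.25 rad and x of bar1 in the frame of bed between -0.055 and 0.045 m and y of bar1 in the frame of bed between -0.086 and 0.086 m and z of bar1 in the frame of bed between 0.024 and 0.034 m and x of bar2 in the frame of bed between -0.055 and 0.045 m and y of bar2 in the frame of bed between -0.086 and 0.086 m and z of bar2 in the frame of bed between 0.024 and 0.034 m and x of bar3 in the frame of bed between -0.055 and 0.045 m and y of bar3 in the frame of bed between -0.086 and 0.086 m and z of bar3 in the frame of bed between 0.024 and 0.034 m), for 0.2 s.
3. the platen is over the rod and rests level on the bars, released (all of step 2 and z of platen in the frame of bed between 0.033 and 0.043 m and horizontal distance between platen and rod_foot below 0.008 m and angle between platen's own z axis and vertical below 0.04 rad and x of platen_grip in the frame of bed below 0.03 m and angle between the x axis of platen and the x axis of bed, either way round below 0.15 rad and linear speed of platen below 0.02 m/s and contact force between the fingers and platen below 0.1 N), for 0.2 s.
4. the green button is pushed in (value of joint start above 0.0045 m), for 0.05 s.
At the end, for the whole second after the job is handed in: bars flat on the bed (within 86 mm of its middle line, -55 to +45 mm along x, 0.25 rad of lengthwise); platen on the rod, released, at rest, level to 0.04 rad, square to 0.15 rad, underside 33 to 43 mm above the bed's underside; pale wood and bolts still in the crate (all of step 3 and x of offcut in the frame of crate between -0.09 and 0.09 m and y of offcut in the frame of crate between -0.155 and 0.155 m and z of each of offcut, batten0, batten1, bolt0, bolt1, bolt2, bolt3 in the frame of crate below 0.06 m and x of batten0 in the frame of crate between -0.09 and 0.09 m and y of batten0 in the frame of crate between -0.155 and 0.155 m and x of batten1 in the frame of crate between -0.09 and 0.09 m and y of batten1 in the frame of crate between -0.155 and 0.155 m and x of bolt0 in the frame of crate between -0.09 and 0.09 m and y of bolt0 in the frame of crate between -0.155 and 0.155 m and x of bolt1 in the frame of crate between -0.09 and 0.09 m and y of bolt1 in the frame of crate between -0.155 and 0.155 m and x of bolt2 in the frame of crate between -0.09 and 0.09 m and y of bolt2 in the frame of crate between -0.155 and 0.155 m and x of bolt3 in the frame of crate between -0.09 and 0.09 m and y of bolt3 in the frame of crate between -0.155 and 0.155 m); the robot touches nothing.
It fails at once if the platen drops or is flung along the rod (faster than 0.5 m/s while on it) (linear speed of platen above 0.5 m/s and horizontal distance between platen and rod_foot below 0.012 m and z of platen in the frame of bed below 0.165 m).
It fails at once if the tape roll is disturbed (moved more than 40 mm) (distance of tape from where it was at the start of the episode above 0.04 m).
It fails at once if the glue bottle is disturbed (moved more than 40 mm) (distance of glue from where it was at the start of the episode above 0.04 m).
It fails at once if the screwdriver is disturbed (moved more than 40 mm) (distance of driver from where it was at the start of the episode above 0.04 m).
Of bar0, bar1, bar2, bar3 only 2 to 4 are there at a start; the rules pass over those that are not, and their reading is None.
At some moment in a run one of bar0, bar1, bar2, bar3 may be knocked a few centimetres aside while the robot is not near it.
It also fails if it takes over 210 s, if anything falls off the work surface, if the arm or the gripper's body presses on something with over 40 N, if the wrist force passes 120 N, or if a joint passes its speed limit or range.

## Working session

There is one attempt and no reset: what is moved stays moved. The work goes in short steps, Python scripts to look and compute and a tool call to move; the robot and the scene stay as the last step left them, time stands still between calls to the robot, and variables do not carry over. Pictures are saved under pics/ and viewed, at most 14 in all, crops included, and the job is handed in when it is done.

Besides the shell and the picture viewer there is one more tool, called as name(argument=value, ...), one argument or row to a line, values as JSON. carry_out: Moves the arm, as the interface text tells. Its arguments: {"type":"object","properties":{"rows":{"type":"array","items":{"type":"object","properties":{"fingers":{"type":"number"},"offset":{"type":"array","items":{"type":"number"}},"rotation":{"type":"array","items":{"type":"number"}}}}}},"required":["rows"]}

```bash
mkdir -p pics; cat > h.py <<'E'
import numpy as np, cv2
from station import robot
from scipy.spatial.transform import Rotation as Ro
def cam(n):
    c=robot.capture(n); c['f']=200/np.tan(np.radians(c['vfov'])/2); return c
def ray(c,p,z):
    d=np.array([(p[0]-c['cx'])/c['f'],(p[1]-c['cy'])/c['f'],1]); R=np.array(c['R']);t=np.array(c['t'])
    o=-R.T@t; d=R.T@d; return o+d*(z-o[2])/d[2]
def proj(c,X):
    x=np.array(c['R'])@np.array(X)+np.array(c['t']); return x[:2]/x[2]*c['f']+[c['cx'],c['cy']]
def pose():
    s=robot.sense(); q=s['tcp_rot']; return np.array(s['position']),Ro.from_quat([q[1],q[2],q[3],q[0]])
E
python3 - <<'E'
from h import *
s=robot.sense(); print(s['clock'],s['position'],s['tcp_rot'],s['force'],robot.grip_point_offset)
for n in('scene','top'):
    c=cam(n); cv2.imwrite(f'pics/{n}0.png',c['image']); print(n,c['vfov'],c['cx'],c['cy'],np.round(-np.array(c['R']).T@np.array(c['t']),3),np.round(c['R'],2).tolist())
for q in ['bed','platen','platen_grip','mat','crate','bar0','offcut','timer','start_top','tape','glue','driver']:
    r=robot.recognise('top',q); print(q,[(np.round(a['point']).tolist(),round(a['p'],2)) for a in r[:6]])
E
```

```text
0.0 [ 0.20038041 -0.59130515  0.23046855] [-9.22256873e-04  9.86673614e-01  1.62709201e-01 -2.09526786e-04] [ 1.01288076 -0.18296868 -1.31826603] 0.0187
scene 48.94115361199114 318.81035327353845 194.31176615973376 [1.092 0.499 1.143] [[-0.75, 0.66, -0.01], [0.55, 0.62, -0.56], [-0.36, -0.42, -0.83]]
top 53.93689911743378 317.9106722013627 196.4974043939799 [ 0.448 -0.082  1.226] [[0.01, -1.0, -0.0], [-0.99, -0.01, -0.14], [0.14, 0.0, -0.99]]
bed [([263.0, 224.0], 0.97)]
platen [([296.0, 223.0], 0.67)]
platen_grip [([296.0, 223.0], 0.91)]
mat [([218.0, 242.0], 0.75), ([401.0, 239.0], 0.71)]
crate [([186.0, 238.0], 0.74)]
bar0 [([149.0, 235.0], 0.78), ([167.0, 232.0], 0.76), ([184.0, 240.0], 0.54)]
offcut [([215.0, 240.0], 0.53), ([160.0, 217.0], 0.24)]
timer [([361.0, 176.0], 0.95), ([478.0, 194.0], 0.95), ([402.0, 156.0], 0.92), ([349.0, 137.0], 0.71)]
start_top [([362.0, 178.0], 0.52), ([349.0, 134.0], 0.45), ([484.0, 194.0], 0.37), ([402.0, 232.0], 0.23)]
tape [([223.0, 187.0], 0.84)]
glue [([273.0, 151.0], 0.82), ([220.0, 242.0], 0.51)]
driver [([317.0, 136.0], 0.7)]
```

View pics/top0.png

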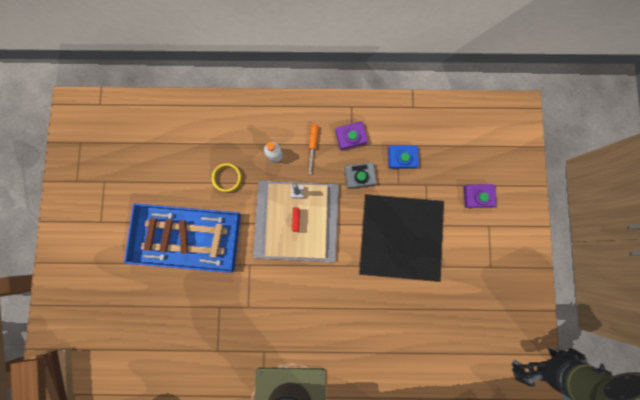

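View pics/scene0.png

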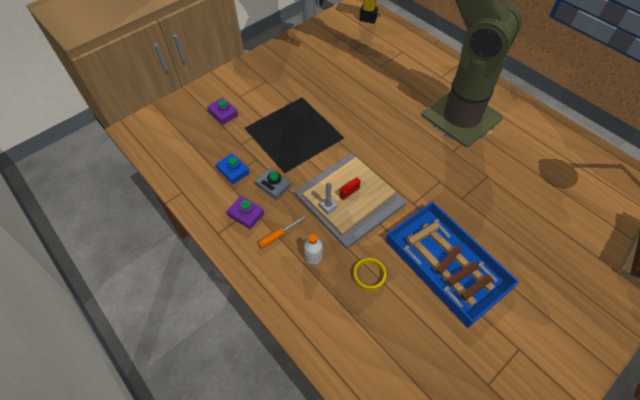

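The top view shows the crate at left (186,238) with walnut bars at (150,235), (167,232) and (183,237) and the pale offcut at (215,240). The bed, platen and red grip are at (296,220), and the mat is at (402,238). There are four timer-like boxes: grey (361,176), blue (404,157), and purple (351,135) and (481,196). Only the grey one fits.

```bash
cat >> h.py <<'E'
def mask(c,lo,hi,box):
    h=cv2.cvtColor(c['image'],cv2.COLOR_BGR2HSV); m=cv2.inRange(h,np.array(lo),np.array(hi)); o=np.zeros_like(m); x0,y0,x1,y1=box; o[y0:y1,x0:x1]=m[y0:y1,x0:x1]; return o
def rect(c,m,z):
    """min area rect of mask's largest part projected to plane z: centre, sizes(mm), angle of long side (deg), centroid"""
    n,l,st,_=cv2.connectedComponentsWithStats(m); k=1+np.argmax(st[1:,4]); ys,xs=np.nonzero(l==k)
    P=np.array([ray(c,(x+dx,y+dy),z)[:2] for x,y in zip(xs,ys) for dx,dy in((-.4,-.4),(.4,-.4),(.4,.4),(-.4,.4))])*1000
    (cx,cy),(w,h),a=cv2.minAreaRect(P.astype(np.float32))
    if h>w: w,h,a=h,w,a+90
    return dict(c=(round(cx),round(cy)),s=(round(w),round(h)),a=round((a+90)%180-90,1),m=np.round(P.mean(0)).tolist(),n=len(xs))
E
python3 - <<'E'
from h import *
c=cam('top'); I=c['image']
cv2.imwrite('pics/top1.png',cv2.resize(I[120:280,110:460],None,fx=2.25,fy=2.25,interpolation=cv2.INTER_CUBIC))
H=cv2.cvtColor(I,cv2.COLOR_BGR2HSV)
for n,p in dict(bar=(150,235),bar2=(183,237),off=(215,240),bed=(262,240),grip=(296,220),mat=(402,238),crate=(236,240),timer=(350,180),button=(362,177),rod=(297,186),plate=(310,240),wood=(250,300)).items(): print(n,H[p[1],p[0]])
print('mat',rect(c,mask(c,(0,0,0),(180,255,50),(340,180,460,300)),.004))
print('grip',rect(c,mask(c,(0,180,80),(8,255,255),(270,190,320,250)),.055))
print('crate',rect(c,mask(c,(100,120,60),(125,255,255),(110,190,250,290)),.05))
print('button',rect(c,mask(c,(50,120,60),(85,255,255),(340,160,380,190)),.035))
for q,z in(('bar0',.04),('offcut',.04),('bed',.02),('platen',.018),('timer',.03),('mat',.004),('crate',.05)):
    for r in robot.trace('top',q)[:5]: print(q,round(r['p'],2),np.round(r['point']),rect(c,r['region'].astype(np.uint8),z))
E
```

```text
bar [ 10 147 118]
bar2 [ 10 147 120]
off [ 15 111 214]
bed [135   7 147]
grip [  1 196 219]
mat [150   6  40]
crate [110 168  85]
timer [101  16 130]
button [ 68 158 150]
rod [  8   8 124]
plate [ 19  96 229]
wood [ 14 134 181]
mat {'c': (492, -337), 's': (245, 243), 'a': -4.5, 'm': [490.0, -337.0], 'n': 6102}
grip {'c': (541, -10), 's': (68, 17), 'a': 0.9, 'm': [539.0, -11.0], 'n': 125}
crate {'c': (483, 326), 's': (328, 180), 'a': 85.6, 'm': [481.0, 328.0], 'n': 3633}
button {'c': (678, -210), 's': (31, 30), 'a': -0.2, 'm': [678.0, -209.0], 'n': 79}
bar0 0.75 [157. 258.] {'c': (424, 411), 's': (63, 14), 'a': -89.4, 'm': [425.0, 408.0], 'n': 80}
bar0 0.59 [181. 236.] {'c': (486, 329), 's': (104, 30), 'a': 8.1, 'm': [486.0, 329.0], 'n': 290}
bar0 0.5 [165. 235.] {'c': (490, 380), 's': (95, 25), 'a': -6.1, 'm': [488.0, 380.0], 'n': 212}
bar0 0.49 [147. 235.] {'c': (493, 429), 's': (101, 28), 'a': -6.6, 'm': [492.0, 429.0], 'n': 267}
bar0 0.26 [268. 151.] {'c': (750, 66), 's': (70, 52), 'a': 19.5, 'm': [749.0, 66.0], 'n': 279}
offcut 0.47 [218. 241.] {'c': (476, 230), 's': (100, 27), 'a': -7.1, 'm': [474.0, 230.0], 'n': 245}
bed 0.96 [264. 216.] {'c': (539, -8), 's': (253, 248), 'a': 87.8, 'm': [534.0, -5.0], 'n': 2093}
platen 0.93 [294. 225.] {'c': (541, -8), 's': (226, 190), 'a': -1.2, 'm': [538.0, -9.0], 'n': 4286}
timer 0.96 [404. 156.] {'c': (740, -339), 's': (99, 83), 'a': 89.2, 'm': [740.0, -337.0], 'n': 759}
timer 0.76 [478. 194.] {'c': (620, -571), 's': (100, 74), 'a': -89.5, 'm': [620.0, -571.0], 'n': 740}
timer 0.59 [362. 175.] {'c': (680, -204), 's': (95, 77), 'a': -82.2, 'm': [680.0, -204.0], 'n': 691}
timer 0.56 [352. 135.] {'c': (807, -177), 's': (95, 79), 'a': -76.1, 'm': [806.0, -175.0], 'n': 635}
mat 0.56 [399. 237.] {'c': (492, -336), 's': (253, 252), 'a': -4.5, 'm': [490.0, -336.0], 'n': 6530}
crate 0.67 [189. 237.] {'c': (483, 327), 's': (333, 184), 'a': 85.7, 'm': [480.0, 324.0], 'n': 3834}
```

View pics/top1.png

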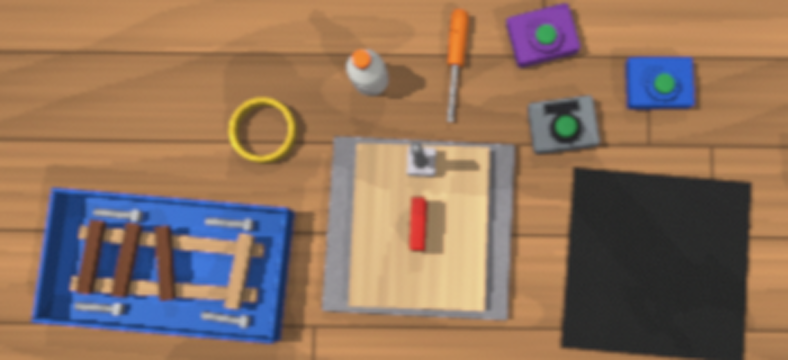

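The measured sizes match those given: mat 250, crate 330x182, bars 100, bed 253x248. The crop confirms the grey box at crop (563,125) with the green button, three walnut bars, and the offcut at right in the crate. Next I move to the platen grip.

```bash
cat >> h.py <<'E'
def go(x,y,z,yaw):
    """tool-axis offset (cm) and turn (deg) to TCP target, tool down, tool x at world yaw (deg, mod 180)"""
    p,R=pose(); d=R.inv().apply(np.array([x,y,z])-p)*100
    T=[Ro.from_euler('z',yaw+k,degrees=True)*Ro.from_euler('x',180,degrees=True) for k in(0,180)]
    r=min(((R.inv()*t).as_rotvec(degrees=True) for t in T),key=np.linalg.norm)
    print('pos',np.round(p*1000,1),'off',np.round(d,2),'rot',np.round(r,2))
E
python3 - <<'E'
from h import *
go(.539,-.010,.14,-1.5)
c=cam('scene')
print('mat',rect(c,mask(c,(0,0,0),(180,255,50),(230,90,350,180)),.004))
print('grip',rect(c,mask(c,(0,180,80),(8,255,255),(330,170,370,205)),.07))
print('button',rect(c,mask(c,(50,120,60),(85,255,255),(255,165,290,190)),.038))
print('platen',[rect(c,r['region'].astype(np.uint8),.038) for r in robot.trace('scene','platen')[:2]])
print('bed',[rect(c,r['region'].astype(np.uint8),.02) for r in robot.trace('scene','bed')[:2]])
print('bars',[rect(c,r['region'].astype(np.uint8),.036) for r in robot.trace('scene','bar0')[:4]])
E
```

```text
pos [ 200.7 -591.9  231.3] off [ 50.72 -44.25   9.13] rot [ 0.   -0.   20.22]
mat {'c': (493, -333), 's': (249, 248), 'a': 85.7, 'm': [497.0, -329.0], 'n': 3763}
grip {'c': (543, -5), 's': (86, 39), 'a': -1.2, 'm': [543.0, -5.0], 'n': 241}
button {'c': (671, -211), 's': (33, 32), 'a': 11.9, 'm': [671.0, -211.0], 'n': 65}
platen [{'c': (543, -6), 's': (230, 193), 'a': -0.9, 'm': [545.0, -1.0], 'n': 3732}, {'c': (554, 259), 's': (63, 13), 'a': 81.4, 'm': [553.0, 258.0], 'n': 63}]
bed [{'c': (543, -4), 's': (261, 253), 'a': 88.5, 'm': [566.0, 27.0], 'n': 1791}]
bars [{'c': (491, 385), 's': (107, 23), 'a': -8.9, 'm': [490.0, 385.0], 'n': 234}, {'c': (496, 433), 's': (111, 25), 'a': -6.4, 'm': [497.0, 433.0], 'n': 305}, {'c': (486, 333), 's': (110, 26), 'a': 7.1, 'm': [484.0, 332.0], 'n': 266}]
```

carry_out(
  rows=[
    {"fingers": 1,"offset": [51,-44.4,5],"rotation": [0,0,20.2]},
    {"fingers": 1,"offset": [51,-44.4,5],"rotation": [0,0,20.2]},
    {"fingers": 1,"offset": [51,-44.4,5],"rotation": [0,0,20.2]},
    {"fingers": 1,"offset": [51,-44.4,5],"rotation": [0,0,20.2]},
    {"fingers": 1,"offset": [51,-44.4,5],"rotation": [0,0,20.2]},
    {"fingers": 1,"offset": [51,-44.4,5],"rotation": [0,0,20.2]},
    {"fingers": 1,"offset": [51,-44.4,5],"rotation": [0,0,20.2]},
    {"fingers": 1,"offset": [51,-44.4,5],"rotation": [0,0,20.2]},
  ],
)

```text
clock: 2.3
position: [0.453, -0.1594, 0.1946]
tcp_rot: [0.0, 1.0, -0.013, 0.001]
force: [0.2, 0.1, 0.4]
finger_gap: 1.0
grasp_force: 0.0
```

```bash
python3 -c "
from h import *
go(.541,-.008,.14,-1.5)"
```

```text
pos [ 453.  -159.4  194.6] off [  8.4  -15.37   5.46] rot [ 0.02 -0.07  0.02]
```

carry_out(
  rows=[
    {"fingers": 1,"offset": [8.4,-15.4,5.4],"rotation": [0,0,0]},
    {"fingers": 1,"offset": [8.4,-15.4,5.4],"rotation": [0,0,0]},
    {"fingers": 1,"offset": [8.4,-15.4,5.4],"rotation": [0,0,0]},
    {"fingers": 0.7,"offset": [8.4,-15.4,5.4],"rotation": [0,0,0]},
    {"fingers": 0.7,"offset": [8.4,-15.4,5.4],"rotation": [0,0,0]},
  ],
)

```text
clock: 2.92
position: [0.5393, -0.0099, 0.1404]
tcp_rot: [0.0, 1.0, -0.013, -0.0]
force: [0.2, 0.1, 0.4]
finger_gap: 0.698
grasp_force: 0.0
```

```bash
python3 -c "
from h import *
go(.541,-.008,.046,-1.5)
c=cam('scene')
I=c['image'];cv2.imwrite('pics/s2.png',cv2.resize(I[100:300,220:420],None,fx=3,fy=3))"
```

```text
pos [539.3  -9.9 140.4] off [ 0.17 -0.2   9.43] rot [0.05 0.03 0.03]
```

View pics/s2.png

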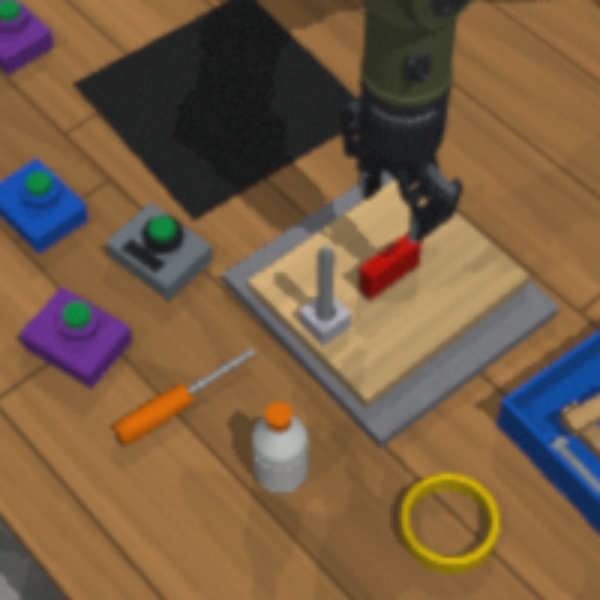

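The gripper stands over the red grip (crop 390,268), with one finger on each side in y. Descending and closing.

carry_out(
  rows=[
    {"fingers": 0.7,"offset": [0.1,-0.2,4.5],"rotation": [0,0,0]},
    {"fingers": 0.7,"offset": [0.1,-0.2,8],"rotation": [0,0,0]},
    {"fingers": 0.7,"offset": [0.1,-0.2,9.4],"rotation": [0,0,0]},
    {"fingers": 0.7,"offset": [0.1,-0.2,9.4],"rotation": [0,0,0]},
    {"fingers": 0,"offset": [0.1,-0.2,9.4],"rotation": [0,0,0]},
    {"fingers": 0,"offset": [0.1,-0.2,9.4],"rotation": [0,0,0]},
    {"fingers": 0,"offset": [0.1,-0.2,9.4],"rotation": [0,0,0]},
    {"fingers": 0,"offset": [0.1,-0.2,9.4],"rotation": [0,0,0]},
  ],
)

```text
clock: 3.98
position: [0.5416, -0.0082, 0.0478]
tcp_rot: [0.0, 1.0, -0.013, 0.001]
force: [-0.5, -1.9, 5.6]
finger_gap: 0.226
grasp_force: 60.3
```

carry_out(
  rows=[
    {"fingers": 0,"offset": [0,0,-1],"rotation": [0,0,0]},
    {"fingers": 0,"offset": [0,0,-3],"rotation": [0,0,0]},
    {"fingers": 0,"offset": [0,0,-5.5],"rotation": [0,0,0]},
    {"fingers": 0,"offset": [0,0,-8],"rotation": [0,0,0]},
    {"fingers": 0,"offset": [0,0,-10.5],"rotation": [0,0,0]},
    {"fingers": 0,"offset": [0,0,-13],"rotation": [0,0,0]},
    {"fingers": 0,"offset": [0,0,-15.5],"rotation": [0,0,0]},
    {"fingers": 0,"offset": [0,0,-17.5],"rotation": [0,0,0]},
  ],
)

```text
clock: 4.97
position: [0.54, -0.007, 0.2227]
tcp_rot: [-0.0, 1.0, -0.013, -0.0]
force: [1.2, -0.3, -4.4]
finger_gap: 0.227
grasp_force: 59.3
```

carry_out(
  rows=[
    {"fingers": 0,"offset": [0,0,-1],"rotation": [0,0,0]},
    {"fingers": 0,"offset": [0,0,-1],"rotation": [0,0,0]},
    {"fingers": 0,"offset": [0,0,-1],"rotation": [0,0,0]},
  ],
)

```text
clock: 5.35
position: [0.5399, -0.0072, 0.2306]
tcp_rot: [0.0, 1.0, -0.013, -0.001]
force: [0.2, -0.3, -3.3]
finger_gap: 0.223
grasp_force: 59.4
```

```bash
python3 -c "
from h import *
print(robot.sense()['force'])
c=cam('scene')
I=c['image'];cv2.imwrite('pics/s3.png',cv2.resize(I[60:300,220:460],None,fx=2.5,fy=2.5))
go(.492,-.336,.14,-1.5)"
```

```text
[ 0.2090904  -0.30097037 -3.31489901]
pos [539.9  -7.3 230.5] off [-3.93 32.98  9.07] rot [0.01 0.12 0.04]
```

View pics/s3.png

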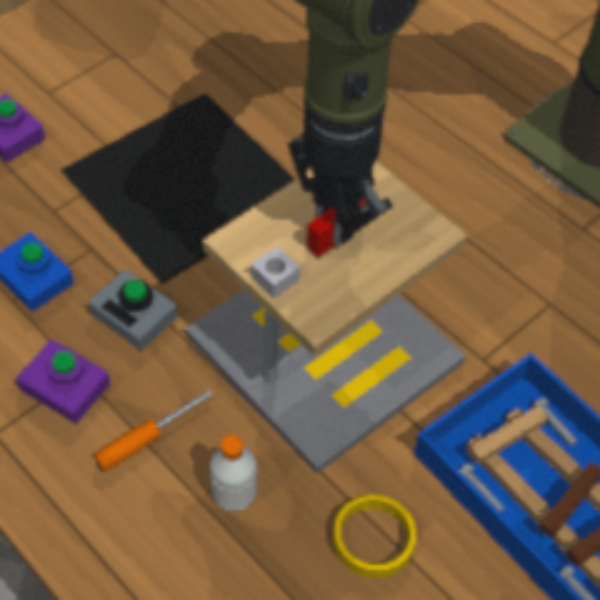

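The platen hangs level, clear of the rod. Its block is at (275,270) in the crop, above the rod, and the bed's yellow marks show below. Carrying it to the mat.

carry_out(
  rows=[
    {"fingers": 0,"offset": [-0.5,3,0],"rotation": [0,0,0]},
    {"fingers": 0,"offset": [-1,8,0],"rotation": [0,0,0]},
    {"fingers": 0,"offset": [-2,13,0],"rotation": [0,0,0]},
    {"fingers": 0,"offset": [-2.5,18,0],"rotation": [0,0,0]},
    {"fingers": 0,"offset": [-3,23,0],"rotation": [0,0,0]},
    {"fingers": 0,"offset": [-3.5,28,2],"rotation": [0,0,0]},
    {"fingers": 0,"offset": [-4,31.5,5],"rotation": [0,0,0]},
    {"fingers": 0,"offset": [-4,33,8],"rotation": [0,0,0]},
  ],
)

```text
clock: 6.4
position: [0.4903, -0.3396, 0.1497]
tcp_rot: [0.001, 1.0, -0.015, -0.001]
force: [1.0, 1.3, -5.1]
finger_gap: 0.227
grasp_force: 59.7
```

carry_out(
  rows=[
    {"fingers": 0,"offset": [0,0,3],"rotation": [0,0,0]},
    {"fingers": 0,"offset": [0,0,6],"rotation": [0,0,0]},
    {"fingers": 0,"offset": [0,0,8.5],"rotation": [0,0,0]},
    {"fingers": 0,"offset": [0,0,10.5],"rotation": [0,0,0]},
    {"fingers": 0,"offset": [0,0,10.5],"rotation": [0,0,0]},
    {"fingers": 0,"offset": [0,0,10.5],"rotation": [0,0,0]},
  ],
)

```text
clock: 7.15
position: [0.4928, -0.3366, 0.047]
tcp_rot: [0.0, 1.0, -0.013, 0.001]
force: [0.5, -0.7, -4.0]
finger_gap: 0.225
grasp_force: 59.6
```

```bash
python3 -c "
from h import *
print(robot.sense()['force'])
go(.492,-.336,.0325,-1.5)"
```

```text
[ 0.51806438 -0.65193386 -4.00795419]
pos [ 492.8 -336.6   47. ] off [-0.08 -0.06  1.45] rot [ 0.04 -0.06  0.02]
```

carry_out(
  rows=[
    {"fingers": 0,"offset": [0,0,0.8],"rotation": [0,0,0]},
    {"fingers": 0,"offset": [0,0,1.3],"rotation": [0,0,0]},
    {"fingers": 0,"offset": [0,0,1.5],"rotation": [0,0,0]},
    {"fingers": 0,"offset": [0,0,1.6],"rotation": [0,0,0]},
    {"fingers": 0,"offset": [0,0,1.6],"rotation": [0,0,0]},
  ],
)

```text
clock: 7.78
position: [0.4921, -0.3361, 0.0318]
tcp_rot: [0.0, 1.0, -0.013, -0.0]
force: [-3.9, 2.1, 8.2]
finger_gap: 0.228
grasp_force: 61.4
```

carry_out(
  rows=[
    {"fingers": 0.7,"offset": [0,0,0],"rotation": [0,0,0]},
    {"fingers": 0.7,"offset": [0,0,0],"rotation": [0,0,0]},
    {"fingers": 0.7,"offset": [0,0,0],"rotation": [0,0,0]},
    {"fingers": 0.7,"offset": [0,0,0],"rotation": [0,0,0]},
    {"fingers": 0.7,"offset": [0,0,-6],"rotation": [0,0,0]},
    {"fingers": 0.7,"offset": [0,0,-12],"rotation": [0,0,0]},
    {"fingers": 0.7,"offset": [0,0,-15],"rotation": [0,0,0]},
    {"fingers": 0.7,"offset": [0,0,-15],"rotation": [0,0,0]},
  ],
)

```text
clock: 8.78
position: [0.4938, -0.3373, 0.1831]
tcp_rot: [0.002, 1.0, -0.013, 0.003]
force: [0.0, 0.6, -0.9]
finger_gap: 0.703
grasp_force: 0.0
```

```bash
cat >> h.py <<'E'
def bars(c,z,box=(110,195,250,285)):
    m=mask(c,(0,90,40),(13,255,150),box); n,l,st,ce=cv2.connectedComponentsWithStats(m)
    return [(np.round(ce[k]).tolist(),rect(c,(l==k).astype(np.uint8),z)) for k in range(1,n) if st[k,4]>90]
E
python3 -c "
from h import *
c=cam('top'); I=c['image'];cv2.imwrite('pics/t4.png',cv2.resize(I[120:300,110:460],None,fx=2.25,fy=2.25))
for b in bars(c,.038): print(b)
print('marks')
m=mask(c,(22,120,100),(35,255,255),(255,180,345,265)); n,l,st,ce=cv2.connectedComponentsWithStats(m)
for k in range(1,n):
  if st[k,4]>40: print(rect(c,(l==k).astype(np.uint8),.02))
print('grip',rect(c,mask(c,(0,180,80),(8,255,255),(370,190,440,270)),.066))
print('bed',rect(c,cv2.morphologyEx(mask(c,(0,0,100),(180,30,190),(245,170,350,275)),cv2.MORPH_CLOSE,np.ones((9,9))),.02))
go(.492,.431,.15,-6.5)
"
```

```text
([150.0, 234.0], {'c': (493, 427), 's': (95, 28), 'a': -6.5, 'm': [492.0, 429.0], 'n': 191})
([166.0, 235.0], {'c': (490, 381), 's': (96, 24), 'a': -8.9, 'm': [489.0, 381.0], 'n': 200})
([183.0, 236.0], {'c': (486, 329), 's': (97, 24), 'a': 5.9, 'm': [486.0, 329.0], 'n': 193})
marks
{'c': (532, 66), 's': (111, 24), 'a': -2.2, 'm': [532.0, 66.0], 'n': 251}
{'c': (530, 16), 's': (111, 24), 'a': -2.5, 'm': [529.0, 16.0], 'n': 253}
{'c': (527, -34), 's': (111, 24), 'a': -2.1, 'm': [528.0, -34.0], 'n': 255}
{'c': (526, -84), 's': (113, 24), 'a': -2.3, 'm': [526.0, -84.0], 'n': 256}
grip {'c': (472, -332), 's': (32, 23), 'a': -1.1, 'm': [472.0, -332.0], 'n': 80}
bed {'c': (539, -10), 's': (250, 240), 'a': 87.8, 'm': [540.0, -10.0], 'n': 4849}
pos [ 492.6 -336.4  181.2] off [ -2.04 -76.72   3.04] rot [ 0.05 -0.1   5.02]
```

View pics/t4.png

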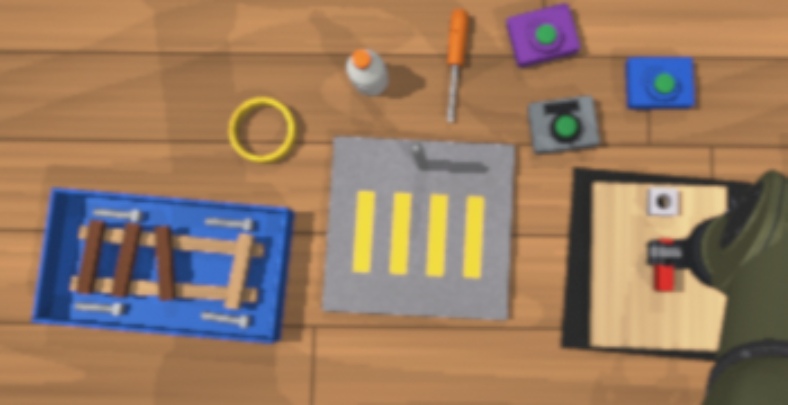

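The platen lies parked and released on the mat: block at (663,200) and grip at (663,270) in the crop. The bed is bare, with its four marks. The bars read the same as before. Going to the bar at crop (165,262), world (0.486, 0.331).

carry_out(
  rows=[
    {"fingers": 0.45,"offset": [-2.4,-66.7,2],"rotation": [0,0,-8]},
    {"fingers": 0.45,"offset": [-2.4,-66.7,2],"rotation": [0,0,-8]},
    {"fingers": 0.45,"offset": [-2.4,-66.7,2],"rotation": [0,0,-8]},
    {"fingers": 0.45,"offset": [-2.4,-66.7,2],"rotation": [0,0,-8]},
    {"fingers": 0.45,"offset": [-2.4,-66.7,2],"rotation": [0,0,-8]},
    {"fingers": 0.45,"offset": [-2.4,-66.7,2],"rotation": [0,0,-8]},
    {"fingers": 0.45,"offset": [-2.4,-66.7,2],"rotation": [0,0,-8]},
    {"fingers": 0.45,"offset": [-2.4,-66.7,2],"rotation": [0,0,-8]},
  ],
)

```text
clock: 9.82
position: [0.4859, 0.1651, 0.1638]
tcp_rot: [0.001, 0.998, 0.057, -0.001]
force: [1.9, 0.7, -0.2]
finger_gap: 0.446
grasp_force: 0.0
```

```bash
python3 -c "
from h import *
go(.486,.331,.10,6.5)
c=cam('top')
for b in bars(c,.038): print(b)
"
```

```text
pos [485.9 165.1 163.8] off [  1.91 -16.49   6.35] rot [0.08 0.16 0.02]
```

carry_out(
  rows=[
    {"fingers": 0.45,"offset": [1.9,-16.5,6],"rotation": [0,0,0]},
    {"fingers": 0.45,"offset": [1.9,-16.5,6],"rotation": [0,0,0]},
    {"fingers": 0.45,"offset": [1.9,-16.5,6],"rotation": [0,0,0]},
    {"fingers": 0.45,"offset": [1.9,-16.5,6],"rotation": [0,0,0]},
    {"fingers": 0.45,"offset": [1.9,-16.5,6],"rotation": [0,0,0]},
    {"fingers": 0.45,"offset": [1.9,-16.5,6],"rotation": [0,0,0]},
  ],
)

```text
clock: 10.62
position: [0.4876, 0.3273, 0.1052]
tcp_rot: [0.001, 0.998, 0.056, -0.0]
force: [-0.5, 0.2, 0.2]
finger_gap: 0.447
grasp_force: 0.0
```

```bash
python3 -c "
from h import *
go(.486,.331,.022,6.5)
c=cam('scene'); I=c['image'];cv2.imwrite('pics/s5.png',cv2.resize(I[180:330,370:530],None,fx=3.7,fy=3.7))
m=mask(c,(0,90,40),(13,255,150),(380,195,525,325)); n,l,st,ce=cv2.connectedComponentsWithStats(m)
for k in range(1,n):
  if st[k,4]>60: print(ce[k].round(),rect(c,(l==k).astype(np.uint8),.036))
"
```

```text
pos [487.6 327.3 105.2] off [-0.12 -0.4   8.32] rot [ 0.1   0.03 -0.12]
[448. 259.] {'c': (487, 333), 's': (105, 22), 'a': 6.6, 'm': [488.0, 333.0], 'n': 207}
[462. 273.] {'c': (490, 385), 's': (105, 24), 'a': -7.8, 'm': [492.0, 384.0], 'n': 232}
[476. 287.] {'c': (494, 433), 's': (103, 24), 'a': -6.6, 'm': [496.0, 432.0], 'n': 234}
```

View pics/s5.png

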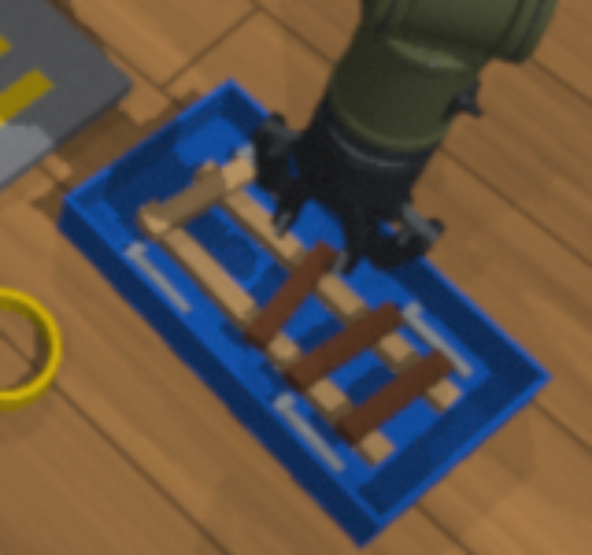

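The gripper is above bar C (crop 290,295), with the fingers to either side of it and B and A clear. Descending.

carry_out(
  rows=[
    {"fingers": 0.45,"offset": [-0.1,-0.4,4],"rotation": [0,0,0]},
    {"fingers": 0.45,"offset": [-0.1,-0.4,7],"rotation": [0,0,0]},
    {"fingers": 0.45,"offset": [-0.1,-0.4,8.2],"rotation": [0,0,0]},
    {"fingers": 0.45,"offset": [-0.1,-0.4,8.2],"rotation": [0,0,0]},
    {"fingers": 0,"offset": [-0.1,-0.4,8.2],"rotation": [0,0,0]},
    {"fingers": 0,"offset": [-0.1,-0.4,8.2],"rotation": [0,0,0]},
    {"fingers": 0,"offset": [-0.1,-0.4,8.2],"rotation": [0,0,0]},
  ],
)

```text
clock: 11.55
position: [0.4868, 0.3338, 0.0249]
tcp_rot: [-0.001, 0.998, 0.057, 0.001]
force: [-0.2, -0.9, 6.8]
finger_gap: 0.192
grasp_force: 60.0
```

carry_out(
  rows=[
    {"fingers": 0,"offset": [0,0,-4],"rotation": [0,0,0]},
    {"fingers": 0,"offset": [0,0,-8],"rotation": [0,0,0]},
    {"fingers": 0,"offset": [0,0,-10],"rotation": [0,0,0]},
    {"fingers": 0,"offset": [0,0,-10],"rotation": [0,0,0]},
  ],
)

```text
clock: 12.05
position: [0.4869, 0.3343, 0.1253]
tcp_rot: [-0.001, 0.998, 0.057, 0.002]
force: [0.6, 0.2, -1.1]
finger_gap: 0.195
grasp_force: 59.2
```

```bash
python3 -c "
from h import *
go(.5275,-.0825,.10,-2.2)"
```

```text
pos [486.9 334.3 125.3] off [-0.71 41.87  2.44] rot [-0.13 -0.2   8.73]
```

carry_out(
  rows=[
    {"fingers": 0,"offset": [-0.7,41.9,1],"rotation": [0,0,8.7]},
    {"fingers": 0,"offset": [-0.7,41.9,1],"rotation": [0,0,8.7]},
    {"fingers": 0,"offset": [-0.7,41.9,1],"rotation": [0,0,8.7]},
    {"fingers": 0,"offset": [-0.7,41.9,1],"rotation": [0,0,8.7]},
    {"fingers": 0,"offset": [-0.7,41.9,1],"rotation": [0,0,8.7]},
    {"fingers": 0,"offset": [-0.7,41.9,2.5],"rotation": [0,0,8.7]},
    {"fingers": 0,"offset": [-0.7,41.9,4],"rotation": [0,0,8.7]},
    {"fingers": 0,"offset": [-0.7,41.9,6],"rotation": [0,0,8.7]},
  ],
)

```text
clock: 13.05
position: [0.5256, -0.0896, 0.0619]
tcp_rot: [0.002, 1.0, -0.023, -0.0]
force: [0.1, 0.8, 0.4]
finger_gap: 0.191
grasp_force: 59.2
```

```bash
python3 -c "
from h import *
go(.5275,-.0825,.0235,-2.2)"
```

```text
pos [525.6 -89.6  61.9] off [ 0.16 -0.73  3.84] rot [ 0.19  0.04 -0.46]
```

carry_out(
  rows=[
    {"fingers": 0,"offset": [0.1,-0.3,2],"rotation": [0,0,0]},
    {"fingers": 0,"offset": [0.1,-0.3,3.2],"rotation": [0,0,0]},
    {"fingers": 0,"offset": [0.1,-0.3,3.2],"rotation": [0,0,0]},
  ],
)

```text
clock: 13.42
position: [0.5266, -0.0804, 0.0303]
tcp_rot: [-0.0, 1.0, -0.019, -0.001]
force: [-0.3, -0.8, -0.1]
finger_gap: 0.195
grasp_force: 59.2
```

```bash
python3 -c "
from h import *
go(.5275,-.0825,.0232,-2.2)"
```

```text
pos [526.6 -80.4  30.3] off [0.1  0.2  0.71] rot [-0.01  0.14  0.04]
```

Lowering, releasing and retreating.

carry_out(
  rows=[
    {"fingers": 0,"offset": [0.1,0.1,0.5],"rotation": [0,0,0]},
    {"fingers": 0,"offset": [0.1,0.1,0.7],"rotation": [0,0,0]},
    {"fingers": 0,"offset": [0.1,0.1,0.7],"rotation": [0,0,0]},
    {"fingers": 0.4,"offset": [0.1,0.1,0.6],"rotation": [0,0,0]},
    {"fingers": 0.4,"offset": [0.1,0.1,0.6],"rotation": [0,0,0]},
    {"fingers": 0.4,"offset": [0.1,0.1,-4],"rotation": [0,0,0]},
    {"fingers": 0.4,"offset": [0.1,0.1,-9],"rotation": [0,0,0]},
  ],
)

```text
clock: 14.3
position: [0.5279, -0.0816, 0.1221]
tcp_rot: [-0.0, 1.0, -0.019, -0.001]
force: [0.8, 0.2, 0.4]
finger_gap: 0.401
grasp_force: 0.0
```

```bash
python3 -c "
from h import *
go(.4905,.3845,.105,-8.5)
c=cam('scene')
m=mask(c,(0,90,40),(13,255,150),(380,195,525,325)); n,l,st,ce=cv2.connectedComponentsWithStats(m)
for k in range(1,n):
  if st[k,4]>60: print(ce[k].round(),rect(c,(l==k).astype(np.uint8),.036))
"
```

```text
pos [527.9 -81.6 122.1] off [ -5.5  -46.43   1.72] rot [0.   0.11 6.33]
[462. 273.] {'c': (490, 384), 's': (105, 24), 'a': -8.9, 'm': [492.0, 384.0], 'n': 236}
[476. 287.] {'c': (494, 434), 's': (103, 22), 'a': -7.3, 'm': [495.0, 432.0], 'n': 237}
```

carry_out(
  rows=[
    {"fingers": 0.45,"offset": [-5.5,-46.4,-1],"rotation": [0,0,6.3]},
    {"fingers": 0.45,"offset": [-5.5,-46.4,-1],"rotation": [0,0,6.3]},
    {"fingers": 0.45,"offset": [-5.5,-46.4,-1],"rotation": [0,0,6.3]},
    {"fingers": 0.45,"offset": [-5.5,-46.4,-1],"rotation": [0,0,6.3]},
    {"fingers": 0.45,"offset": [-5.5,-46.4,-1],"rotation": [0,0,6.3]},
    {"fingers": 0.45,"offset": [-5.5,-46.4,-1],"rotation": [0,0,6.3]},
    {"fingers": 0.45,"offset": [-5.5,-46.4,0],"rotation": [0,0,6.3]},
    {"fingers": 0.45,"offset": [-5.5,-46.4,2],"rotation": [0,0,6.3]},
  ],
)

```text
clock: 15.35
position: [0.4903, 0.3902, 0.1021]
tcp_rot: [-0.003, 0.997, -0.071, 0.001]
force: [0.7, -0.1, 0.0]
finger_gap: 0.446
grasp_force: 0.0
```

carry_out(
  rows=[
    {"fingers": 0.45,"offset": [0,0,2],"rotation": [0,0,0]},
    {"fingers": 0.45,"offset": [0,0,2],"rotation": [0,0,0]},
    {"fingers": 0.45,"offset": [0,0,2],"rotation": [0,0,0]},
  ],
)

```text
clock: 15.72
position: [0.4919, 0.3834, 0.0821]
tcp_rot: [0.0, 0.997, -0.075, 0.0]
force: [0.6, 0.1, 0.9]
finger_gap: 0.447
grasp_force: 0.0
```

```bash
python3 -c "
from h import *
go(.4905,.3845,.0232,-8.5)
c=cam('scene')
m=mask(c,(0,90,40),(13,255,150),(380,195,525,325)); n,l,st,ce=cv2.connectedComponentsWithStats(m)
for k in range(1,n):
  if st[k,4]>60: print(ce[k].round(),rect(c,(l==k).astype(np.uint8),.036))
"
```

```text
pos [491.9 383.4  82.1] off [-0.16 -0.08  5.89] rot [-0.   -0.06 -0.05]
[461. 274.] {'c': (493, 384), 's': (100, 22), 'a': -7.4, 'm': [496.0, 383.0], 'n': 206}
[476. 287.] {'c': (494, 433), 's': (103, 23), 'a': -6.2, 'm': [495.0, 432.0], 'n': 234}
```

carry_out(
  rows=[
    {"fingers": 0.45,"offset": [0,-0.1,3],"rotation": [0,0,0]},
    {"fingers": 0.45,"offset": [0,-0.1,5],"rotation": [0,0,0]},
    {"fingers": 0.45,"offset": [0,-0.1,5.9],"rotation": [0,0,0]},
    {"fingers": 0,"offset": [0,-0.1,5.9],"rotation": [0,0,0]},
    {"fingers": 0,"offset": [0,-0.1,5.9],"rotation": [0,0,0]},
    {"fingers": 0,"offset": [0,-0.1,5.9],"rotation": [0,0,0]},
    {"fingers": 0,"offset": [0,-0.1,2],"rotation": [0,0,0]},
    {"fingers": 0,"offset": [0,-0.1,-3],"rotation": [0,0,0]},
  ],
)

```text
clock: 16.77
position: [0.4907, 0.3847, 0.1118]
tcp_rot: [0.001, 0.997, -0.074, -0.001]
force: [0.3, 0.8, -0.6]
finger_gap: 0.194
grasp_force: 60.0
```

```bash
python3 -c "
from h import *
go(.5290,-.0325,.10,-2.2)"
```

```text
pos [490.7 384.7 111.8] off [ 9.94 40.7   1.23] rot [ 0.08  0.08 -6.27]
```

carry_out(
  rows=[
    {"fingers": 0,"offset": [9.9,40.7,-1],"rotation": [0,0,-6.3]},
    {"fingers": 0,"offset": [9.9,40.7,-1],"rotation": [0,0,-6.3]},
    {"fingers": 0,"offset": [9.9,40.7,-1],"rotation": [0,0,-6.3]},
    {"fingers": 0,"offset": [9.9,40.7,0],"rotation": [0,0,-6.3]},
    {"fingers": 0,"offset": [9.9,40.7,0],"rotation": [0,0,-6.3]},
    {"fingers": 0,"offset": [9.9,40.7,1],"rotation": [0,0,-6.3]},
    {"fingers": 0,"offset": [9.9,40.7,2.5],"rotation": [0,0,-6.3]},
    {"fingers": 0,"offset": [9.9,40.7,4],"rotation": [0,0,-6.3]},
  ],
)

```text
clock: 17.77
position: [0.5296, -0.038, 0.0715]
tcp_rot: [0.002, 1.0, -0.023, 0.001]
force: [0.1, 0.4, 0.0]
finger_gap: 0.197
grasp_force: 60.0
```

carry_out(
  rows=[
    {"fingers": 0,"offset": [0,0,2],"rotation": [0,0,0]},
    {"fingers": 0,"offset": [0,0,2.5],"rotation": [0,0,0]},
    {"fingers": 0,"offset": [0,0,2.5],"rotation": [0,0,0]},
  ],
)

```text
clock: 18.15
position: [0.5294, -0.0311, 0.0466]
tcp_rot: [-0.0, 1.0, -0.018, 0.0]
force: [-1.2, 0.2, -0.8]
finger_gap: 0.197
grasp_force: 60.0
```

```bash
python3 -c "
from h import *
go(.529,-.0325,.0232,-2.2)"
```

```text
pos [529.4 -31.1  46.6] off [-0.03  0.14  2.34] rot [-0.02  0.    0.1 ]
```

carry_out(
  rows=[
    {"fingers": 0,"offset": [0,0.1,1.5],"rotation": [0,0,0]},
    {"fingers": 0,"offset": [0,0.1,2.2],"rotation": [0,0,0]},
    {"fingers": 0,"offset": [0,0.1,2.4],"rotation": [0,0,0]},
    {"fingers": 0.4,"offset": [0,0.1,2.3],"rotation": [0,0,0]},
    {"fingers": 0.4,"offset": [0,0.1,2.3],"rotation": [0,0,0]},
    {"fingers": 0.4,"offset": [0,0.1,-2],"rotation": [0,0,0]},
    {"fingers": 0.4,"offset": [0,0.1,-7],"rotation": [0,0,0]},
  ],
)

```text
clock: 19.02
position: [0.5287, -0.0331, 0.1171]
tcp_rot: [0.0, 1.0, -0.019, -0.001]
force: [1.1, -0.0, 0.2]
finger_gap: 0.399
grasp_force: 0.0
```

```bash
python3 -c "
from h import *
go(.494,.4325,.105,-6.8)
c=cam('scene')
m=mask(c,(0,90,40),(13,255,150),(380,195,525,325)); n,l,st,ce=cv2.connectedComponentsWithStats(m)
for k in range(1,n):
  if st[k,4]>60: print(ce[k].round(),rect(c,(l==k).astype(np.uint8),.036))
"
```

```text
pos [528.7 -33.1 117.1] off [ -5.23 -46.39   1.22] rot [0.01 0.1  4.63]
[476. 287.] {'c': (494, 433), 's': (103, 22), 'a': -6.5, 'm': [495.0, 433.0], 'n': 233}
```

carry_out(
  rows=[
    {"fingers": 0.45,"offset": [-5.2,-46.5,-1],"rotation": [0,0,4.6]},
    {"fingers": 0.45,"offset": [-5.2,-46.5,-1],"rotation": [0,0,4.6]},
    {"fingers": 0.45,"offset": [-5.2,-46.5,-1],"rotation": [0,0,4.6]},
    {"fingers": 0.45,"offset": [-5.2,-46.5,-1],"rotation": [0,0,4.6]},
    {"fingers": 0.45,"offset": [-5.2,-46.5,-1],"rotation": [0,0,4.6]},
    {"fingers": 0.45,"offset": [-5.2,-46.5,-1],"rotation": [0,0,4.6]},
    {"fingers": 0.45,"offset": [-5.2,-46.5,0],"rotation": [0,0,4.6]},
    {"fingers": 0.45,"offset": [-5.2,-46.5,2],"rotation": [0,0,4.6]},
  ],
)

```text
clock: 20.08
position: [0.4939, 0.4398, 0.0975]
tcp_rot: [-0.003, 0.998, -0.056, 0.001]
force: [0.2, 1.4, -0.1]
finger_gap: 0.451
grasp_force: 0.0
```

carry_out(
  rows=[
    {"fingers": 0.45,"offset": [0,0,2],"rotation": [0,0,0]},
    {"fingers": 0.45,"offset": [0,0,2],"rotation": [0,0,0]},
    {"fingers": 0.45,"offset": [0,0,2],"rotation": [0,0,0]},
  ],
)

```text
clock: 20.45
position: [0.4963, 0.4315, 0.0771]
tcp_rot: [0.001, 0.998, -0.061, 0.001]
force: [0.3, -0.8, -0.5]
finger_gap: 0.452
grasp_force: 0.0
```

```bash
python3 -c "
from h import *
go(.494,.4325,.0232,-6.8)
c=cam('scene')
m=mask(c,(0,90,40),(13,255,150),(380,195,525,325)); n,l,st,ce=cv2.connectedComponentsWithStats(m)
for k in range(1,n):
  if st[k,4]>60: print(ce[k].round(),rect(c,(l==k).astype(np.uint8),.036))
"
```

```text
pos [496.3 431.5  77.1] off [-0.25 -0.08  5.39] rot [ 0.06 -0.07 -0.14]
[476. 287.] {'c': (494, 434), 's': (107, 22), 'a': -7.3, 'm': [496.0, 432.0], 'n': 228}
```

carry_out(
  rows=[
    {"fingers": 0.45,"offset": [-0.1,-0.1,3],"rotation": [0,0,0]},
    {"fingers": 0.45,"offset": [-0.1,-0.1,4.8],"rotation": [0,0,0]},
    {"fingers": 0.45,"offset": [-0.1,-0.1,5.4],"rotation": [0,0,0]},
    {"fingers": 0,"offset": [-0.1,-0.1,5.4],"rotation": [0,0,0]},
    {"fingers": 0,"offset": [-0.1,-0.1,5.4],"rotation": [0,0,0]},
    {"fingers": 0,"offset": [-0.1,-0.1,5.4],"rotation": [0,0,0]},
    {"fingers": 0,"offset": [-0.1,-0.1,1],"rotation": [0,0,0]},
    {"fingers": 0,"offset": [-0.1,-0.1,-4],"rotation": [0,0,0]},
  ],
)

```text
clock: 21.5
position: [0.4935, 0.4343, 0.1169]
tcp_rot: [0.001, 0.998, -0.059, -0.001]
force: [1.3, 1.0, 0.3]
finger_gap: 0.195
grasp_force: 59.9
```

```bash
python3 -c "
from h import *
go(.5335,.0655,.10,-2.2)"
```

```text
pos [493.5 434.3 116.9] off [ 8.32 36.15  1.74] rot [ 0.08  0.07 -4.57]
```

carry_out(
  rows=[
    {"fingers": 0,"offset": [8.3,36.2,-1],"rotation": [0,0,-4.6]},
    {"fingers": 0,"offset": [8.3,36.2,-1],"rotation": [0,0,-4.6]},
    {"fingers": 0,"offset": [8.3,36.2,-1],"rotation": [0,0,-4.6]},
    {"fingers": 0,"offset": [8.3,36.2,0],"rotation": [0,0,-4.6]},
    {"fingers": 0,"offset": [8.3,36.2,0],"rotation": [0,0,-4.6]},
    {"fingers": 0,"offset": [8.3,36.2,1],"rotation": [0,0,-4.6]},
    {"fingers": 0,"offset": [8.3,36.2,4],"rotation": [0,0,-4.6]},
    {"fingers": 0,"offset": [8.3,36.2,6],"rotation": [0,0,-4.6]},
  ],
)

```text
clock: 22.5
position: [0.5341, 0.064, 0.056]
tcp_rot: [0.0, 1.0, -0.02, 0.0]
force: [-0.3, 1.3, 0.8]
finger_gap: 0.193
grasp_force: 59.9
```

carry_out(
  rows=[
    {"fingers": 0,"offset": [0,0,1],"rotation": [0,0,0]},
    {"fingers": 0,"offset": [0,0,1],"rotation": [0,0,0]},
  ],
)

```text
clock: 22.75
position: [0.5337, 0.0656, 0.0463]
tcp_rot: [0.0, 1.0, -0.019, -0.0]
force: [-0.4, -0.0, 0.1]
finger_gap: 0.191
grasp_force: 59.9
```

```bash
python3 -c "
from h import *
go(.5335,.0655,.0232,-2.2)"
```

```text
pos [533.7  65.6  46.3] off [-0.02  0.01  2.31] rot [0.01 0.02 0.05]
```

carry_out(
  rows=[
    {"fingers": 0,"offset": [0,0,1.5],"rotation": [0,0,0]},
    {"fingers": 0,"offset": [0,0,2.2],"rotation": [0,0,0]},
    {"fingers": 0,"offset": [0,0,2.4],"rotation": [0,0,0]},
    {"fingers": 0.4,"offset": [0,0,2.3],"rotation": [0,0,0]},
    {"fingers": 0.4,"offset": [0,0,2.3],"rotation": [0,0,0]},
    {"fingers": 0.4,"offset": [0,0,-3],"rotation": [0,0,0]},
    {"fingers": 0.4,"offset": [0,0,-9],"rotation": [0,0,0]},
    {"fingers": 0.6,"offset": [0,0,-15],"rotation": [0,0,0]},
  ],
)

```text
clock: 23.75
position: [0.5335, 0.0654, 0.1985]
tcp_rot: [0.0, 1.0, -0.019, 0.0]
force: [1.2, 0.3, -0.5]
finger_gap: 0.59
grasp_force: 0.0
```

```bash
python3 -c "
from h import *
go(.4925,-.3365,.12,-1.5)"
```

```text
pos [533.5  65.4 198.5] off [-2.57 40.31  7.85] rot [ 0.   -0.01 -0.68]
```

carry_out(
  rows=[
    {"fingers": 0.7,"offset": [-2.6,40.3,1],"rotation": [0,0,-0.7]},
    {"fingers": 0.7,"offset": [-2.6,40.3,1],"rotation": [0,0,-0.7]},
    {"fingers": 0.7,"offset": [-2.6,40.3,1],"rotation": [0,0,-0.7]},
    {"fingers": 0.7,"offset": [-2.6,40.3,2],"rotation": [0,0,-0.7]},
    {"fingers": 0.7,"offset": [-2.6,40.3,4],"rotation": [0,0,-0.7]},
    {"fingers": 0.7,"offset": [-2.6,40.3,6],"rotation": [0,0,-0.7]},
    {"fingers": 0.7,"offset": [-2.6,40.3,8],"rotation": [0,0,-0.7]},
    {"fingers": 0.7,"offset": [-2.6,40.3,8],"rotation": [0,0,-0.7]},
  ],
)

```text
clock: 24.75
position: [0.489, -0.3396, 0.1142]
tcp_rot: [0.0, 1.0, -0.016, -0.002]
force: [0.1, -0.1, 0.7]
finger_gap: 0.697
grasp_force: 0.0
```

```bash
python3 -c "
from h import *
go(.4925,-.3365,.0318,-1.5)
c=cam('top'); I=c['image'];cv2.imwrite('pics/t6.png',cv2.resize(I[120:300,110:460],None,fx=2.25,fy=2.25))
m=mask(c,(0,90,40),(13,255,150),(250,170,345,270)); n,l,st,ce=cv2.connectedComponentsWithStats(m)
for k in range(1,n):
  if st[k,4]>60: print(ce[k].round(),rect(c,(l==k).astype(np.uint8),.036))
"
```

```text
pos [ 489.  -339.6  114.2] off [ 0.38 -0.33  8.24] rot [ 0.02  0.28 -0.34]
[271. 222.] {'c': (532, 64), 's': (94, 19), 'a': -2.0, 'm': [532.0, 65.0], 'n': 157}
[303. 224.] {'c': (527, -33), 's': (94, 16), 'a': -2.4, 'm': [527.0, -33.0], 'n': 134}
[319. 224.] {'c': (528, -81), 's': (93, 15), 'a': 0.5, 'm': [527.0, -81.0], 'n': 127}
```

View pics/t6.png

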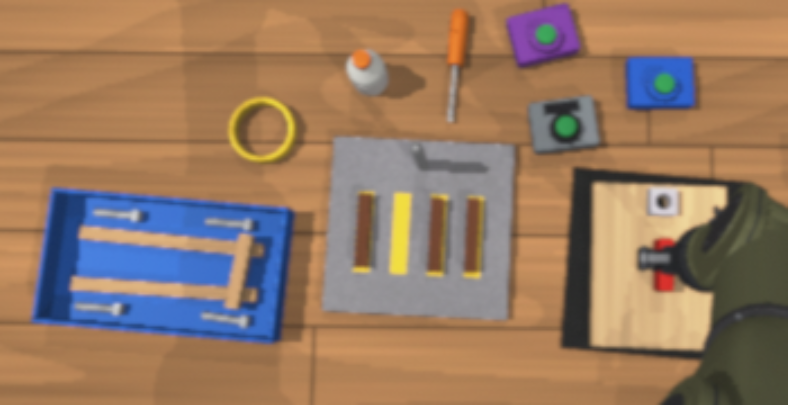

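All three bars lie on their marks at crop (364,232), (437,235) and (474,237), none are left in the crate, and the platen is unmoved. Regrasping the platen.

carry_out(
  rows=[
    {"fingers": 0.7,"offset": [0,0,3],"rotation": [0,0,0]},
    {"fingers": 0.7,"offset": [0,0,3],"rotation": [0,0,0]},
    {"fingers": 0.7,"offset": [0,0,3],"rotation": [0,0,0]},
  ],
)

```text
clock: 25.18
position: [0.4936, -0.3355, 0.0878]
tcp_rot: [0.0, 1.0, -0.012, 0.001]
force: [-0.4, 0.0, 0.5]
finger_gap: 0.7
grasp_force: 0.0
```

```bash
python3 -c "
from h import *
go(.4922,-.3363,.0318,-1.5)
"
```

```text
pos [ 493.6 -335.5   87.8] off [-0.15  0.08  5.6 ] rot [ 0.02 -0.1   0.12]
```

carry_out(
  rows=[
    {"fingers": 0.7,"offset": [-0.1,0.1,3],"rotation": [0,0,0]},
    {"fingers": 0.7,"offset": [-0.1,0.1,5],"rotation": [0,0,0]},
    {"fingers": 0.7,"offset": [-0.1,0.1,5.5],"rotation": [0,0,0]},
    {"fingers": 0.7,"offset": [-0.1,0.1,5.5],"rotation": [0,0,0]},
    {"fingers": 0,"offset": [-0.1,0.1,5.5],"rotation": [0,0,0]},
    {"fingers": 0,"offset": [-0.1,0.1,5.5],"rotation": [0,0,0]},
    {"fingers": 0,"offset": [-0.1,0.1,5.5],"rotation": [0,0,0]},
    {"fingers": 0,"offset": [-0.1,0.1,5.5],"rotation": [0,0,0]},
  ],
)

```text
clock: 26.18
position: [0.4919, -0.3373, 0.0322]
tcp_rot: [0.0, 1.0, -0.013, 0.001]
force: [-0.6, 1.5, 5.6]
finger_gap: 0.227
grasp_force: 60.2
```

carry_out(
  rows=[
    {"fingers": 0,"offset": [0,0,-2],"rotation": [0,0,0]},
    {"fingers": 0,"offset": [0,0,-6],"rotation": [0,0,0]},
    {"fingers": 0,"offset": [0,0,-10],"rotation": [0,0,0]},
    {"fingers": 0,"offset": [0,0,-14],"rotation": [0,0,0]},
    {"fingers": 0,"offset": [0,0,-18],"rotation": [0,0,0]},
    {"fingers": 0,"offset": [0,0,-20],"rotation": [0,0,0]},
    {"fingers": 0,"offset": [0,0,-20],"rotation": [0,0,0]},
  ],
)

```text
clock: 27.05
position: [0.4919, -0.3378, 0.2335]
tcp_rot: [0.001, 1.0, -0.013, 0.001]
force: [-0.1, -0.3, -4.1]
finger_gap: 0.223
grasp_force: 59.4
```

```bash
python3 -c "
from h import *
go(.540,-.0073,.2306,-1.5)
"
```

```text
pos [ 491.9 -337.8  233.5] off [  3.95 -33.17   0.23] rot [ 0.11 -0.17  0.01]
```

carry_out(
  rows=[
    {"fingers": 0,"offset": [0.5,-3,0.2],"rotation": [0,0,0]},
    {"fingers": 0,"offset": [1,-8,0.2],"rotation": [0,0,0]},
    {"fingers": 0,"offset": [1.5,-13,0.2],"rotation": [0,0,0]},
    {"fingers": 0,"offset": [2.3,-18,0.2],"rotation": [0,0,0]},
    {"fingers": 0,"offset": [3,-23,0.2],"rotation": [0,0,0]},
    {"fingers": 0,"offset": [3.5,-28,0.2],"rotation": [0,0,0]},
    {"fingers": 0,"offset": [3.9,-31.5,0.2],"rotation": [0,0,0]},
    {"fingers": 0,"offset": [3.9,-33,0.2],"rotation": [0,0,0]},
  ],
)

```text
clock: 28.05
position: [0.5381, -0.0055, 0.2283]
tcp_rot: [-0.0, 1.0, -0.011, -0.001]
force: [0.0, -0.1, -4.4]
finger_gap: 0.233
grasp_force: 59.6
```

carry_out(
  rows=[
    {"fingers": 0,"offset": [0,0,0],"rotation": [0,0,0]},
    {"fingers": 0,"offset": [0,0,0],"rotation": [0,0,0]},
    {"fingers": 0,"offset": [0,0,0],"rotation": [0,0,0]},
  ],
)

```text
clock: 28.42
position: [0.5387, -0.0105, 0.2294]
tcp_rot: [0.001, 1.0, -0.014, -0.0]
force: [-0.5, 0.4, -3.9]
finger_gap: 0.227
grasp_force: 59.6
```

```bash
python3 -c "
from h import *
for _ in range(3): go(.540,-.0073,.21,-1.5); a=cam('scene')
c=cam('top')
A=cv2.resize(c['image'][170:230,260:340],None,fx=5,fy=5,interpolation=cv2.INTER_CUBIC)
B=cv2.resize(a['image'][150:210,300:380],None,fx=5,fy=5,interpolation=cv2.INTER_CUBIC)
o=cv2.imread('pics/t4.png')
for X,cc,x0,y0,tag in((A,c,260,170,'t'),(B,a,300,150,'s')):
    z=robot.sense()['position'][2]-.0278+.042
    q=proj(cc,(.6255,-.0115,z)); print(tag,'expected hole px if over rod',q.round(1)); 
cv2.imwrite('pics/ab7.png',np.vstack([A,B]))
"
```

```text
pos [538.7 -10.5 229.4] off [ 0.12 -0.33  1.94] rot [ 0.07  0.01 -0.16]
pos [538.8 -10.1 229.4] off [ 0.11 -0.29  1.94] rot [ 0.05  0.   -0.12]
pos [538.8  -9.8 229.5] off [ 0.11 -0.25  1.95] rot [ 0.03 -0.   -0.1 ]
t expected hole px if over rod [292.  179.6]
s expected hole px if over rod [327.7 165.6]
```

View pics/ab7.png

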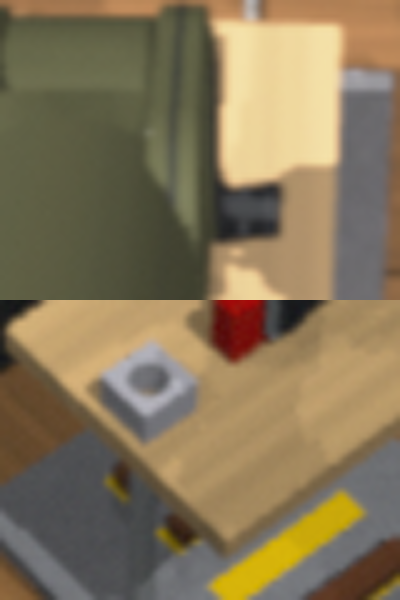

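The scene crop (lower half) shows the block's hole at about (329.4,164.6) px. After lift-off it was at (330.5,166.1), so the platen sits a few mm low in y. I'll correct that and compare again.

carry_out(
  rows=[
    {"fingers": 0,"offset": [0.1,-0.3,0],"rotation": [0,0,0]},
    {"fingers": 0,"offset": [0.1,-0.3,0],"rotation": [0,0,0]},
    {"fingers": 0,"offset": [0.1,-0.3,0],"rotation": [0,0,0]},
    {"fingers": 0,"offset": [0.1,-0.3,0],"rotation": [0,0,0]},
  ],
)

```text
clock: 29.12
position: [0.54, -0.0055, 0.2295]
tcp_rot: [0.0, 1.0, -0.013, 0.0]
force: [0.2, -0.7, -4.3]
finger_gap: 0.225
grasp_force: 59.6
```

```bash
python3 -c "
from h import *
go(.540,-.0073,.21,-1.5); c=cam('scene')
def hole(I,s,x0,y0,box):
    # dark centroid of the hole within a box (orig px), image upscaled by s
    g=cv2.cvtColor(I,cv2.COLOR_BGR2GRAY).astype(float); h,w=g.shape
    X,Y=np.meshgrid((np.arange(w)+.5)/s-.5+x0,(np.arange(h)+.5)/s-.5+y0)
    cx,cy=box
    for _ in range(8):
        k=np.hypot(X-cx,(Y-cy)*1.2)<4.5; W=np.clip(150-g,0,None)*k; cx,cy=(W*X).sum()/W.sum(),(W*Y).sum()/W.sum()
    return cx,cy
I=c['image'][60:300,220:460]
new=hole(cv2.resize(I,None,fx=2.5,fy=2.5),2.5,220,60,(330,166)); old=hole(cv2.imread('pics/s3.png'),2.5,220,60,(330,166))
print('new',new,'old',old)
z=robot.sense()['position'][2]-.0278+.042
print('hole new',ray(c,new,z)[:2],'old',ray(c,old,.2305+.0142)[:2])
g=cv2.cvtColor(cv2.imread('pics/s2.png'),cv2.COLOR_BGR2GRAY); 
for r in range(235,300,6): print(r,g[r,305:350:3])
"
```

```text
pos [540.   -5.5 229.5] off [0.   0.18 1.95] rot [ 0.01 -0.    0.02]
new (np.float64(330.64416911332944), np.float64(166.54556664709332)) old (np.float64(330.2344147197676), np.float64(165.87043941411454))
hole new [ 0.62195315 -0.00409338] old [ 0.6218396  -0.00580485]
235 [122 122 129 150 168 166 147 134 126 118 115 114 114 113 112]
241 [151 171 177 179 178 176 175 171 160 138 121 115 114 113 112]
247 [180 180 177 175 169 156 147 149 155 161 165 164 155 132 114]
253 [176 174 173 165 137 106 100 108 110 120 149 162 164 162 153]
259 [172 171 169 157 126  96  92  99 101 110 137 158 165 166 166]
265 [170 170 168 156 124  95  89  96  99 112 141 159 164 163 164]
271 [170 168 163 151 121  96  91  96 100 118 151 163 162 155 144]
277 [164 163 163 153 123  95  91  96 100 121 157 169 158 131 113]
283 [166 166 166 154 124  96  90  96 100 122 160 173 172 169 158]
289 [169 174 173 162 131 100  92  96 102 125 160 171 171 170 170]
295 [137 160 167 155 124  96  92  97 103 123 155 165 166 171 173]
```

```bash
python3 -c "
from h import *
c=cam('scene'); print('tip',ray(c,(328.2,183.5),.17)[:2], ray(c,(328.2,182.7),.17)[:2], proj(c,(.6255,-.0115,.17)))
go(.540,-.0073,.21,-1.5)"
```

```text
tip [ 0.62718323 -0.00691966] [ 0.62540686 -0.00889166] [327.5311142  182.13357938]
pos [540.   -5.5 229.4] off [0.01 0.18 1.94] rot [0.01 0.   0.03]
```

carry_out(
  rows=[
    {"fingers": 0,"offset": [0.05,0.2,1],"rotation": [0,0,0]},
    {"fingers": 0,"offset": [0.05,0.2,2.4],"rotation": [0,0,0]},
    {"fingers": 0,"offset": [0.05,0.2,3.2],"rotation": [0,0,0]},
    {"fingers": 0,"offset": [0.05,0.2,3.5],"rotation": [0,0,0]},
    {"fingers": 0,"offset": [0.05,0.2,3.8],"rotation": [0,0,0]},
    {"fingers": 0,"offset": [0.05,0.2,4],"rotation": [0,0,0]},
  ],
)

```text
clock: 29.98
position: [0.5407, -0.0074, 0.1895]
tcp_rot: [0.0, 1.0, -0.013, 0.0]
force: [-0.4, 0.1, -4.6]
finger_gap: 0.226
grasp_force: 59.6
```

carry_out(
  rows=[
    {"fingers": 0,"offset": [0,0,0.5],"rotation": [0,0,0]},
    {"fingers": 0,"offset": [0,0,1],"rotation": [0,0,0]},
    {"fingers": 0,"offset": [0,0,1.5],"rotation": [0,0,0]},
  ],
)

```text
clock: 30.35
position: [0.5407, -0.008, 0.1742]
tcp_rot: [0.0, 1.0, -0.013, 0.0]
force: [-0.3, -1.9, -2.6]
finger_gap: 0.225
grasp_force: 59.7
```

carry_out(
  rows=[
    {"fingers": 0,"offset": [0,0.1,0.5],"rotation": [0,0,0]},
    {"fingers": 0,"offset": [0,0.1,1.5],"rotation": [0,0,0]},
    {"fingers": 0,"offset": [0,0.1,2.5],"rotation": [0,0,0]},
    {"fingers": 0,"offset": [0,0.1,2.5],"rotation": [0,0,0]},
  ],
)

```text
clock: 30.85
position: [0.5401, -0.0085, 0.1484]
tcp_rot: [0.0, 1.0, -0.013, -0.001]
force: [1.1, -1.3, -4.1]
finger_gap: 0.226
grasp_force: 59.5
```

carry_out(
  rows=[
    {"fingers": 0,"offset": [0,0,1],"rotation": [0,0,0]},
    {"fingers": 0,"offset": [0,0,2.5],"rotation": [0,0,0]},
    {"fingers": 0,"offset": [0,0,4],"rotation": [0,0,0]},
    {"fingers": 0,"offset": [0,0,5.5],"rotation": [0,0,0]},
    {"fingers": 0,"offset": [0,0,6.5],"rotation": [0,0,0]},
    {"fingers": 0,"offset": [0,0,7],"rotation": [0,0,0]},
    {"fingers": 0,"offset": [0,0,7],"rotation": [0,0,0]},
  ],
)

```text
clock: 31.72
position: [0.5403, -0.0084, 0.0791]
tcp_rot: [0.0, 1.0, -0.013, -0.0]
force: [0.0, -1.1, -3.9]
finger_gap: 0.225
grasp_force: 59.6
```

carry_out(
  rows=[
    {"fingers": 0,"offset": [0,0,0.6],"rotation": [0,0,0]},
    {"fingers": 0,"offset": [0,0,1],"rotation": [0,0,0]},
    {"fingers": 0,"offset": [0,0,1.3],"rotation": [0,0,0]},
    {"fingers": 0,"offset": [0,0,1.35],"rotation": [0,0,0]},
    {"fingers": 0,"offset": [0,0,1.35],"rotation": [0,0,0]},
  ],
)

```text
clock: 32.35
position: [0.5405, -0.0084, 0.0662]
tcp_rot: [0.0, 1.0, -0.013, 0.0]
force: [-0.5, -0.8, 0.2]
finger_gap: 0.226
grasp_force: 60.3
```

carry_out(
  rows=[
    {"fingers": 0,"offset": [0,0,0.1],"rotation": [0,0,0]},
    {"fingers": 0,"offset": [0,0,0.1],"rotation": [0,0,0]},
    {"fingers": 0.6,"offset": [0,0,0.1],"rotation": [0,0,0]},
    {"fingers": 0.6,"offset": [0,0,0],"rotation": [0,0,0]},
    {"fingers": 0.6,"offset": [0,0,0],"rotation": [0,0,0]},
    {"fingers": 0.6,"offset": [0,0,-5],"rotation": [0,0,0]},
    {"fingers": 0.6,"offset": [0,0,-11],"rotation": [0,0,0]},
    {"fingers": 0.6,"offset": [0,0,-16],"rotation": [0,0,0]},
  ],
)

```text
clock: 33.35
position: [0.5406, -0.0084, 0.228]
tcp_rot: [0.0, 1.0, -0.013, 0.0]
force: [-0.0, -0.5, -0.0]
finger_gap: 0.601
grasp_force: 0.0
```

```bash
python3 -c "
from h import *
go(.676,-.2095,.12,-2)
c=cam('scene'); I=c['image'];cv2.imwrite('pics/s8.png',cv2.resize(I[120:280,230:430],None,fx=4,fy=3.75))
print('button',rect(c,mask(c,(50,120,60),(85,255,255),(255,165,290,190)),.042))
"
```

```text
pos [540.6  -8.4 228. ] off [14.04 19.75 10.81] rot [ 0.   -0.06  0.52]
button {'c': (674, -208), 's': (34, 31), 'a': 48.2, 'm': [673.0, -208.0], 'n': 66}
```

View pics/s8.png

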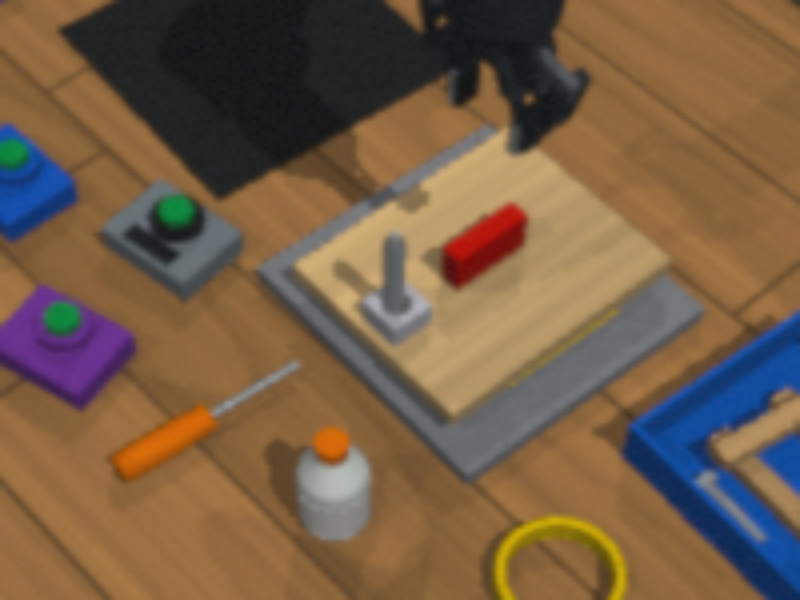

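The platen sits level on the bars, with the rod through its block (crop 397,300) and the gripper clear. The green button on the grey box is at (178,210) in the crop. Going above it with the fingers shut.

carry_out(
  rows=[
    {"fingers": 0,"offset": [14,19.6,0],"rotation": [0,0,0]},
    {"fingers": 0,"offset": [14,19.6,0],"rotation": [0,0,0]},
    {"fingers": 0,"offset": [14,19.6,2],"rotation": [0,0,0]},
    {"fingers": 0,"offset": [14,19.6,5],"rotation": [0,0,0]},
    {"fingers": 0,"offset": [14,19.6,10],"rotation": [0,0,0]},
    {"fingers": 0,"offset": [14,19.6,14],"rotation": [0,0,0]},
    {"fingers": 0,"offset": [14,19.6,15],"rotation": [0,0,0]},
    {"fingers": 0,"offset": [14,19.6,15],"rotation": [0,0,0]},
  ],
)

```text
clock: 34.4
position: [0.6755, -0.2079, 0.0761]
tcp_rot: [0.0, 1.0, -0.013, 0.0]
force: [-0.5, -0.4, 1.2]
finger_gap: 0.002
grasp_force: 0.0
```

```bash
python3 -c "
from h import *
c=cam('scene'); I=c['image'];cv2.imwrite('pics/s9.png',cv2.resize(I[130:210,230:330],None,fx=5,fy=5))
go(.676,-.2085,.042,-2)"
```

```text
pos [ 676.4 -208.2   77.4] off [-0.05  0.03  3.54] rot [ 0.04 -0.14  0.54]
```

View pics/s9.png

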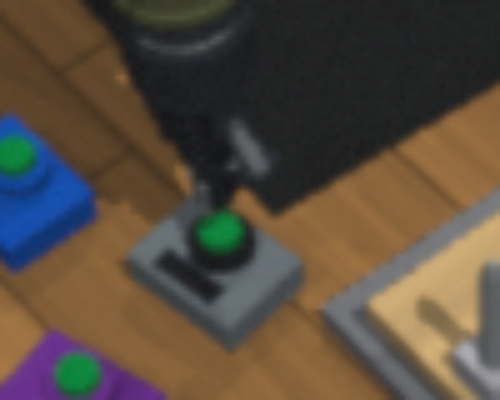

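The shut fingertips stand just above the grey box's green button (crop 220,232). Pressing in small steps.

carry_out(
  rows=[
    {"fingers": 0,"offset": [0,0,1.5],"rotation": [0,0,0]},
    {"fingers": 0,"offset": [0,0,2.5],"rotation": [0,0,0]},
    {"fingers": 0,"offset": [0,0,2.8],"rotation": [0,0,0]},
    {"fingers": 0,"offset": [0,0,3.1],"rotation": [0,0,0]},
    {"fingers": 0,"offset": [0,0,3.1],"rotation": [0,0,0]},
  ],
)

```text
clock: 35.08
position: [0.6755, -0.2079, 0.0461]
tcp_rot: [-0.0, 1.0, -0.013, 0.0]
force: [-1.2, 1.2, 7.2]
finger_gap: -0.001
grasp_force: 3.8
```

carry_out(
  rows=[
    {"fingers": 0,"offset": [0,0,0.2],"rotation": [0,0,0]},
    {"fingers": 0,"offset": [0,0,0.3],"rotation": [0,0,0]},
    {"fingers": 0,"offset": [0,0,0.3],"rotation": [0,0,0]},
  ],
)

```text
clock: 35.45
position: [0.6756, -0.208, 0.0459]
tcp_rot: [-0.0, 1.0, -0.013, 0.0]
force: [-7.7, 3.3, 22.7]
finger_gap: -0.0
grasp_force: 11.4
```

carry_out(
  rows=[
    {"fingers": 0,"offset": [0,0,-0.2],"rotation": [0,0,0]},
    {"fingers": 0,"offset": [0,0,-0.6],"rotation": [0,0,0]},
    {"fingers": 0,"offset": [0,0,-0.6],"rotation": [0,0,0]},
    {"fingers": 0,"offset": [0,0,-0.6],"rotation": [0,0,0]},
  ],
)

```text
clock: 35.95
position: [0.6756, -0.2079, 0.0479]
tcp_rot: [0.0, 1.0, -0.013, 0.0]
force: [0.3, 0.5, 4.0]
finger_gap: -0.001
grasp_force: 1.9
```

At 2 mm above the stop the force is still about 4 N. That is the button's spring, so the button was fully in. Retreating.

carry_out(
  rows=[
    {"fingers": 0,"offset": [0,0,-4],"rotation": [0,0,0]},
    {"fingers": 0,"offset": [0,0,-9],"rotation": [0,0,0]},
    {"fingers": 0,"offset": [0,0,-14],"rotation": [0,0,0]},
    {"fingers": 0,"offset": [0,8,-16],"rotation": [0,0,0]},
    {"fingers": 0,"offset": [0,10,-16],"rotation": [0,0,0]},
    {"fingers": 0,"offset": [0,10,-16],"rotation": [0,0,0]},
    {"fingers": 0,"offset": [0,10,-16],"rotation": [0,0,0]},
  ],
)

```text
clock: 36.83
position: [0.6726, -0.3068, 0.2067]
tcp_rot: [-0.001, 1.0, -0.013, -0.001]
force: [0.6, 0.0, -0.2]
finger_gap: -0.0
grasp_force: 0.0
```

```bash
python3 -c "
from h import *
c=cam('top'); I=c['image'];cv2.imwrite('pics/t10.png',cv2.resize(I[120:280,110:460],None,fx=2.25,fy=2.25))"
```

```text
(no output)
```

View pics/t10.png

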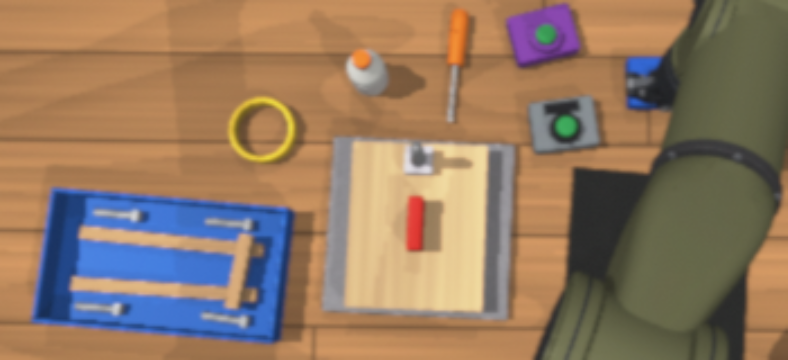

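The platen is square on the rod (crop 418,158), the offcut, battens and bolts are in the crate, and the bystanders are unmoved. The arm is clear, so I'm handing in.

```bash
python3 -c "
from station import robot
print(robot.hand_in())"
```

```text
the job is handed in; nothing more can be done
None
```

The job is handed in (no verdict was returned): all three walnut bars are on the yellow marks, the platen is back on the rod and looks level and square on them, and the green button was pressed to its stop after I let go.

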